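# Seat the plug-in board in its carrier with the ejector levers

### The job

Lift the green plug-in board out of the blue bench stand, lower it upright into the guides of the metal carrier and let go of it while both orange levers are still swung out. Then ease each orange lever inward until you feel the board bottom in its socket, so that both ends are fully home and the levers hold it there; never force the levers or the carrier, and leave the other things on the benches where they are.

Things in the scene. Friction and masses are not known exactly. Their poses are not given: they have to be found in the camera images.
- board: upright green circuit board with white grip bar on top. Origin: centre of bottom edge; x thickness, y width, z up. Lower part 100 (y) x 10 (x) x 35 (z) mm, its top ends (|y| 34-50, z 35) are the shoulders the levers press. Narrower part 64 x 8 mm up to z 66, grip bar 64 (y) x 14 (x) mm at z 66-80. 0.16 kg, varies. Same when turned half round
- stand: blue plastic block 56 (x) x 130 (y) x 30 (z) mm, fixed; origin at the centre of its underside. The board starts upright in its slot, 13 (x) x 103 (y) mm, 20 mm deep, board y along stand y
- carrier: metal carrier, fixed, base 76 (x) x 174 (y) x 10 mm; origin: centre of underside. Takes the board in its y-z plane, at x = y = 0, board y along carrier y. Black guides at both ends (|y| 39-53) leave 12.4 mm in x, 104 mm in y, with flared lead-ins about 5 mm wider each side, up to z 66 (x) and z 52 (y). Lever pivots at y +-70, z 64. Over 25 N of hand force on carrier or levers is too much
- bay (a point): point on the carrier at x = y = 0, z 25 mm: nominal top of the white socket. The true height is up to 6 mm higher or lower and is not reported. Sprung brass contacts stand 5 mm above the socket: the released board rests on them (its origin -1 to 11 mm above this point); seated, it bottoms on the socket (-6 to +6 mm)
- lever_l (a joint): orange ejector lever at the carrier's +y end, rad. Starts swung out at 1.25-1.4, falls as it goes inward; with the board bottomed it ends at 0.0-0.5, as the socket height has it. Turns about carrier x; handle leans outward from upright by (value - 0.575). A 26 mm nose, level at 0.25, pushes the board's shoulder down
- lever_r (a joint): the same lever at the carrier's -y end, mirrored (values the same way: falls as it goes inward)
- lever_l_tip (a point): end of lever_l's handle, 66 mm from its pivot; the last 26 mm are a thumb pad 16 (carrier x) x 9 mm. The pivot is stiff (0.26 N m) and stays where left: pushing near the end takes 5 to 14 N, most while it draws the board down; then comes a firm stop. Rise with the end as it swings in: a level push on the low handle may jam
- lever_r_tip (a point): end of lever_r's handle, made the same
- contact_l (a joint): sprung brass contact at the carrier's +y end (y 33 mm), m pressed down: 0 free, 0.005 when the board has bottomed there; 3 N to start, 6 N at 0.005, springs back when let go
- contact_r (a joint): the same at the -y end (y -33)
- logbook: blue log book 148x108x14 mm, bystander
- bottle_amber: amber bottle, 56 mm across, 115 tall, bystander
- tip_box: pipette tip box 77x112x55 mm, bystander
- screwdriver: screwdriver with orange handle, 160 mm long, lying, bystander
- septa_jar: small jar 46 mm across, 36 tall, bystander
- vial_pack: tray of vials 66x136x34 mm, bystander
- label_tape: roll of label tape 66 mm across, 18 tall, bystander
- cap_box_1: blue carton 61x80x40 mm, bystander
- cap_box_2: blue carton 61x80x40 mm, bystander

How it is judged:
By the outcome, as a careful person would: the job done as asked, in the order asked, and still so for the second after the job is handed in, with the robot touching nothing.
It also fails if it takes over 62 s, if anything falls off the work surface, if the arm or the gripper's body presses on something with over 40 N, if the wrist force passes 120 N, or if a joint passes its speed limit or range.

### The arm

A 6-joint arm with a two-finger parallel gripper is mounted at the origin on a cart in front of the work surface, level with it; the furniture and walls round the work are solid. World frame = base frame: x ahead of the robot, y to its left, z up, the work surface at z = 0. Lengths are in m, angles in degrees, forces in N, time in s.
With the tool pointing down it reaches from about 0.375 to 0.925 m from the base axis. Payload 5.7 kg.
Tool frame: the origin (TCP) lies at the very end of the fingers, on their centre line; the grasp point (between the pads) lies 19 mm behind it; z points along the fingers, y is the line along which they close (so a half turn about z gives the same grasp; the last joint's range is limited). The gripper opens to 85 mm and grips with 20 to 120 N. Pads are 22 mm wide; open, the fingers measure 114 mm over their backs; the gripper's body (76 mm by 85 mm) begins 54 mm behind the grasp point. The pads swing forward as they close: fully open they stand 13 mm farther back than shut.
Start: joints at [63.764, 20.558, 86.54, -0, 72.909, -6.595], TCP at [0.202, 0.565, 0.231] pointing down, gripper open.
Joint ranges: [-170.27, 170.27], [-57.76, 135], [12.27, 136.19], [-55.21, 235.2], [11.17, 155.16], [-170.74, 170.74]. Speed limits (degrees/s): [136.94, 136.94, 180, 180, 180, 180].

### API

Orientations are given as a 3x3 rotation matrix whose columns are the frame's x, y, z axes.
In Python, from bench import manip gives the robot as it stands.
- The arm moves only by the tool carry_out, never from a script. Its argument "motion" is one flat list of numbers, 5 for each row, row after row: the closure in counts, from 0 (fully open) to 255 (shut), then the shift along the tool's x, y, z scaled (see below), then the turn about the tool's z scaled (see below). A call has 1 to 8 rows; each row is the pose to reach, as a shift and turn from the pose commanded when the call began, along the tool's axes at that moment; what a row does not reach only later rows make up. The controller multiplies each number of a shift by 80 cm and each number of a turn by 90 degrees. A row lasts 1/10 s, in which the tool goes at most 50 mm and 8.59 degrees, less where a joint would pass 70% of its speed; a pose out of reach is approached as far as the arm can. A call with a number of a shift or a turn outside -1 to 1 is refused whole. A call with a gripper value outside its range is refused whole. The fingers move at their own pace and stop on an object; "force" is the grip in N (left out, the last holds). Time passes only in rows, so rows that repeat a pose let the fingers close. It gives the time, the measured TCP pose, the force, the opening and the grip force at its end, in the units of the state.
- manip.observe(): the state, without advancing time (a new reading comes with each control period).
- manip.get_image(name): name is "scene" or "top"; returns a dict with "color" (384x512x3 uint8, red, green, blue), "intrinsics" (3x3 intrinsics, pixels), "origin" and "attitude" of the camera in the world. Camera axes: x right, y down, z forward; pixel columns grow to the right and rows downward; lengths in m; the calibration is good to about 2 mm. A picture is of the moment at which its call begins. There is no depth.
- manip.job_done(): hands the job in; it is judged then, once.
The state is a dict: "t": time; "q": joint angles; "joint_velocities": joint speeds; "tau": joint torques, N m; "tool_pos": TCP position; "tool_rot": TCP orientation; "wrist_force": force on the tool from outside, world axes, zero at the start; "torque": the same for the moment, N m; "grip_width": opening from 0.0 (shut) to 1.0 (fully open); "grasp_force": force on a finger pad.
Only numpy, scipy, OpenCV 4.12 (cv2) and the standard library are available. Lean on these libraries where they do the work, as an engineer would, in place of code of your own. Each camera call takes 0.05 s, during which the arm holds its last target. There are 200 camera calls.

## Working session

There is one attempt and no reset: what is moved stays moved. The work goes in short steps, Python scripts to look and compute and a tool call to move; the robot and the scene stay as the last step left them, time stands still between calls to the robot, and variables do not carry over. Pictures are saved under pics/ and viewed, at most 10 in all, crops included, and the job is handed in when it is done.

Besides the shell and the picture viewer there is one more tool, called after ">>>" by a JSON object that holds its "op" and its "data". carry_out: Moves the arm, as the interface text tells. Its arguments: {"type":"object","properties":{"motion":{"type":"array","items":{"type":"number"}},"force":{"type":"number"}},"required":["motion"]}

```bash
mkdir -p pics; ls; cat > h.py <<'E'
import numpy as np, cv2
from bench import manip
def shot(n):
    d=manip.get_image(n); return d["color"],np.array(d["intrinsics"]),np.array(d["origin"]),np.array(d["attitude"])
def plane(uv,K,o,R,z):
    uv=np.atleast_2d(uv).astype(float); r=(R@np.linalg.inv(K)@np.c_[uv,np.ones(len(uv))].T).T
    return o+r*((z-o[2])/r[:,2])[:,None]
def proj(p,K,o,R):
    c=(np.atleast_2d(p)-o)@R; c=c@K.T; return c[:,:2]/c[:,2:]
E
python3 - <<'E'
from h import *
np.set_printoptions(precision=4,suppress=True)
s=manip.observe(); print(s)
for n in("scene","top"):
    c,K,o,R=shot(n); print(n,K,o,R); cv2.imwrite(f"pics/{n}0.png",c[:,:,::-1]); np.savez(f"pics/{n}0.npz",c=c,K=K,o=o,R=R)
E
```

```text
pics
{'t': 0.0, 'q': array([63.7657, 20.5981, 86.5989,  0.0007, 72.9077, -6.5967]), 'joint_velocities': array([ 0.0502,  0.0073, -0.0267, -0.1018, -0.0465,  0.0886]), 'tau': array([  0.0023, -52.7641, -27.8619,   0.0001,   0.0132,   0.    ]), 'tool_pos': array([0.2014, 0.5645, 0.2305]), 'tool_rot': array([[-0.9418,  0.3361, -0.0008],
       [ 0.3361,  0.9418, -0.0016],
       [ 0.0002, -0.0018, -1.    ]]), 'wrist_force': array([-0.3413,  0.4668,  0.1825]), 'torque': array([-0.0384, -0.016 ,  0.0142]), 'grasp_force': 0.0, 'grip_width': 1.0015605391090472}
scene [[496.6968   0.     260.1523]
 [  0.     496.6968 195.6481]
 [  0.       0.       1.    ]] [-0.6391 -0.683   1.2751] [[ 0.5788 -0.5291  0.6205]
 [-0.8153 -0.3882  0.4296]
 [ 0.0136 -0.7546 -0.6561]]
top [[352.2751   0.     254.5422]
 [  0.     352.2751 192.5944]
 [  0.       0.       1.    ]] [0.2116 0.0964 1.3767] [[ 0.026  -0.9769  0.2119]
 [-0.9996 -0.0265  0.0008]
 [ 0.0048 -0.2119 -0.9773]]
```

View pics/scene0.png

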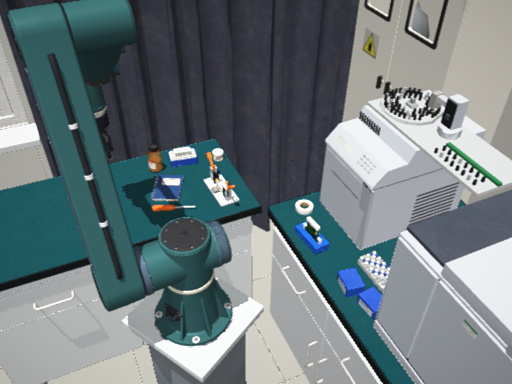

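View pics/top0.png

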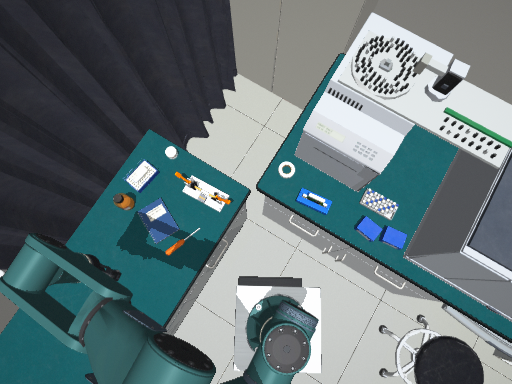

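```bash
python3 - <<'E'
from h import *
t=np.load("pics/top0.npz");s=np.load("pics/scene0.npz")
f=lambda d,x,y,w,h,k:cv2.resize(d["c"][y:y+h,x:x+w,::-1],None,fx=k,fy=k,interpolation=cv2.INTER_CUBIC)
a=np.hstack([f(t,165,160,80,60,5),f(t,282,170,80,60,5)])
b=np.hstack([f(s,185,145,80,60,5),f(s,280,195,80,60,5)])
cv2.imwrite("pics/crop0.png",np.vstack([a,b]))
hsv=cv2.cvtColor(t["c"],cv2.COLOR_RGB2HSV)
K,o,R=t["K"],t["o"],t["R"]
# stand
m=cv2.inRange(hsv,(95,150,60),(125,255,255)); m[:, :290]=0;m[:,345:]=0;m[:180]=0;m[215:]=0
p=np.argwhere(m)[:,::-1]; r=cv2.minAreaRect(p.astype(np.float32)); print(r)
b=plane(cv2.boxPoints(r),K,o,R,.03);print(b, np.linalg.norm(b-np.roll(b,1,0),axis=1),b.mean(0))
# white bar
w=cv2.inRange(hsv,(0,0,170),(179,60,255)); w2=w.copy()*0; w2[190:210,300:328]=w[190:210,300:328]
p=np.argwhere(w2)[:,::-1]; r=cv2.minAreaRect(p.astype(np.float32)); print('bar',r)
b=plane(cv2.boxPoints(r),K,o,R,.09);print(b,np.linalg.norm(b-np.roll(b,1,0),axis=1),b.mean(0))
print(proj([0,0,0],K,o,R))
E
```

```text
((313.7052001953125, 201.05238342285156), (35.11262893676758, 16.325288772583008), 24.62356185913086)
[[ 0.47370647 -0.05827912  0.03      ]
 [ 0.53380246 -0.08488811  0.03      ]
 [ 0.47861183 -0.20916341  0.03      ]
 [ 0.41952602 -0.18164728  0.03      ]] [0.13474133 0.06572341 0.13597925 0.06517876] [ 0.47641169 -0.13349448  0.03      ]
bar ((315.0630187988281, 198.05227661132812), (25.423015594482422, 6.472254753112793), 21.250505447387695)
[[ 0.48064425 -0.08007918  0.09      ]
 [ 0.50395195 -0.0889256   0.09      ]
 [ 0.47116118 -0.1770791   0.09      ]
 [ 0.448099   -0.16795176  0.09      ]] [0.09370583 0.02493006 0.09405464 0.02480267] [ 0.47596409 -0.12850891  0.09      ]
[[277.35727593 328.28802983]]
```

View pics/crop0.png

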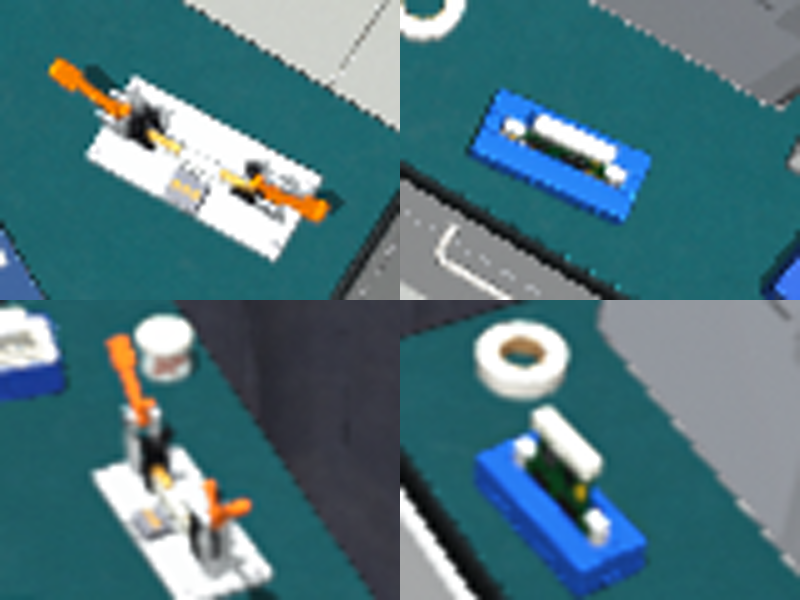

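```bash
python3 - <<'E'
from h import *
np.set_printoptions(precision=4,suppress=True)
t=np.load("pics/top0.npz");s=np.load("pics/scene0.npz")
T=(t["K"],t["o"],t["R"]);S=(s["K"],s["o"],s["R"])
def tp(l,z,x0=165,y0=160): return plane((np.array(l,float)+.0)/5-.4+[x0,y0],*T,z)
def sp(l,z,x0,y0): return plane(np.array(l,float)/5-.4+[x0,y0],*S,z)
def info(n,b): print(n,b[:,:2].tolist() and b[:,:2],'sides',np.linalg.norm(b-np.roll(b,-1,0),axis=1),'c',b.mean(0)[:2],'ang',np.degrees(np.arctan2(*(b[0]-b[1])[1::-1])))
info('base',tp([(133,75),(323,180),(277,262),(87,155)],.01))
info('shoulders',tp([(114,127),(212,173)],.045,282,170))
info('bar top far edge',tp([(141,116),(216,151)],.09,282,170))
info('stand top',tp([(101,89),(251,155),(229,213),(71,147)],.03,282,170))
# scene
info('S shoulders',sp([(125,152),(198,227)],.045,280,195))
info('S bar',sp([(146,113),(194,168)],.09,280,195))
for nm,d,C in(('top',t,T),('scene',s,S)):
    h=cv2.cvtColor(d["c"],cv2.COLOR_RGB2HSV); m=cv2.inRange(h,(5,170,150),(18,255,255))
    n,l,st,ce=cv2.connectedComponentsWithStats(m)
    for i in range(1,n):
        if st[i,4]>6: print(nm,st[i],ce[i])
    w=cv2.inRange(h,(0,0,215),(179,40,255))
    n,l,st,ce=cv2.connectedComponentsWithStats(w)
    for i in range(1,n):
        x,y=ce[i]
        if nm=='top' and 160<x<340 and 160<y<215 or nm=='scene' and 180<x<345 and 150<y<255: print('white',nm,st[i],ce[i])
E
```

```text
base [[0.5749 0.3534]
 [0.4931 0.1976]
 [0.4265 0.2309]
 [0.5083 0.3857]] sides [0.176  0.0745 0.1751 0.074 ] c [0.5007 0.2919] ang 62.29527797481087
shoulders [[ 0.4961 -0.0954]
 [ 0.462  -0.1706]] sides [0.0826 0.0826] c [ 0.479 -0.133] ang 65.60796088548491
bar top far edge [[ 0.4954 -0.1091]
 [ 0.4702 -0.1648]] sides [0.0611 0.0611] c [ 0.4828 -0.137 ] ang 65.67764081786153
stand top [[ 0.5295 -0.0874]
 [ 0.4799 -0.2043]
 [ 0.4337 -0.1863]
 [ 0.4824 -0.0639]] sides [0.1269 0.0496 0.1317 0.0526] c [ 0.4814 -0.1355] ang 66.97351161488382
S shoulders [[ 0.4883 -0.0961]
 [ 0.4551 -0.1752]] sides [0.0857 0.0857] c [ 0.4717 -0.1357] ang 67.20836423382502
S bar [[ 0.4887 -0.1092]
 [ 0.4614 -0.1636]] sides [0.0609 0.0609] c [ 0.4751 -0.1364] ang 63.400862819989186
top [176 172  15  11  47] [181.766 177.   ]
top [118 195  12  13  81] [124.8642 201.7654]
top [215 196  16   8  41] [223.3902 199.878 ]
top [166 240  18  15  98] [174.1939 246.9592]
white top [240 161   1   1   1] [240. 161.]
white top [279 162  16  16 131] [286.3053 169.1069]
white top [235 171   1   1   1] [235. 171.]
white t
[... 764 characters left out ...]

white scene [211 167   1   2   2] [211.  167.5]
white scene [215 167   2   1   2] [215.5 167. ]
white scene [204 175  30  31 288] [218.316  189.8507]
white scene [231 190   8  11  36] [234.3056 195.5556]
white scene [295 199  18  15 143] [303.7413 206.0839]
white scene [183 206  12   1  12] [188.5 206. ]
white scene [307 217  13  13  69] [313.0145 222.6522]
white scene [303 223   4   3   9] [304.6667 224.    ]
white scene [318 237   3   4   9] [318.8889 238.5556]
white scene [244 251   1   1   1] [244. 251.]
white scene [246 250   2   1   2] [246.5 250. ]
white scene [237 253   1   1   1] [237. 253.]
white scene [269 252   1   1   1] [269. 252.]
white scene [235 254   1   1   1] [235. 254.]
```

```bash
cat >> h.py <<'E'
def to(*ws):
    "ws: (x,y,z,yaw of tool y in deg, or None) -> row numbers"
    s=manip.observe(); p=s["tool_pos"];R=s["tool_rot"]
    yaw=np.degrees(np.arctan2(R[1,1],R[0,1]))
    print("t %.2f pos"%s["t"],p.round(4),"yaw %.2f"%yaw,"F",s["wrist_force"].round(1),"gw %.3f"%s["grip_width"])
    for x,y,z,w in ws:
        d=R.T@(np.array([x,y,z])-p)/.8; tr=0 if w is None else -(((w-yaw)+180)%360-180)/90
        print(d.round(4),round(tr,4))
E
python3 -c "
from h import *
to((.4,.25,.25,40),(.478,-.135,.2,-24))"
```

```text
t 0.10 pos [0.2014 0.5645 0.2305] yaw 70.36 F [ 0.3  0.1 -0.7] gw 1.000
[-0.366  -0.2869 -0.0239] 0.3373
[-0.6195 -0.7073  0.0392] 1.0484
```

>>> {"op": "carry_out", "data": {"motion": [0,-0.366,-0.287,-0.024,0.337,0,-0.366,-0.287,-0.024,0.337,0,-0.366,-0.287,-0.024,0.337,0,-0.366,-0.287,-0.024,0.337,0,-0.366,-0.287,-0.024,0.6,0,-0.366,-0.287,-0.024,0.6,0,-0.366,-0.287,-0.024,0.6,0,-0.366,-0.287,-0.024,0.75]}}

```text
t: 0.9
tool_pos: [0.4018, 0.2472, 0.2506]
tool_rot: [[-0.128, 0.992, 0.001], [0.992, 0.128, -0.001], [-0.001, 0.0, -1.0]]
wrist_force: [0.2, 1.0, -0.7]
grip_width: 1.001
grasp_force: 0.0
```

```bash
python3 -c "
from h import *
to((.478,-.135,.18,-24))"
```

```text
t 0.90 pos [0.4018 0.2472 0.2506] yaw 7.33 F [ 0.2  1.  -0.7] gw 1.001
[-0.4859  0.0335  0.0889] 0.3481
```

>>> {"op": "carry_out", "data": {"motion": [0,-0.486,0.034,0.089,0.348,0,-0.486,0.034,0.089,0.348,0,-0.486,0.034,0.089,0.348,0,-0.486,0.034,0.089,0.348,0,-0.486,0.034,0.089,0.348,0,-0.486,0.034,0.089,0.348,0,-0.486,0.034,0.089,0.348,0,-0.486,0.034,0.089,0.348]}}

```text
t: 1.7
tool_pos: [0.4796, -0.1334, 0.1788]
tool_rot: [[0.4, 0.916, -0.0], [0.916, -0.4, 0.0], [-0.0, -0.0, -1.0]]
wrist_force: [0.5, 0.0, 1.5]
grip_width: 1.0
grasp_force: 0.0
```

```bash
python3 - <<'E'
from h import *
o=[]
for n in("scene","top"):
    c,K,p,R=shot(n); np.savez(f"pics/{n}1.npz",c=c,K=K,o=p,R=R)
    u,v=proj([.478,-.135,.08],K,p,R)[0].astype(int); o.append(cv2.resize(c[v-40:v+40,u-40:u+40,::-1],None,fx=5,fy=5,interpolation=cv2.INTER_CUBIC))
    print(n,u,v)
    T=manip.observe()["tool_pos"]; print(proj([T,T-[0,0,.1]],K,p,R))
cv2.imwrite("pics/crop1.png",np.hstack(o)); to((.478,-.135,.064,-24))
E
```

```text
scene 313 224
[[317.74177146 202.84087456]
 [315.14471919 224.43010105]]
top 316 198
[[321.65645201 191.71388616]
 [316.58096548 197.40887747]]
t 1.80 pos [ 0.4809 -0.1364  0.1784] yaw -23.83 F [0.4 0.2 0.4] gw 0.999
[ 0.0004 -0.0042  0.143 ] 0.0019
```

View pics/crop1.png

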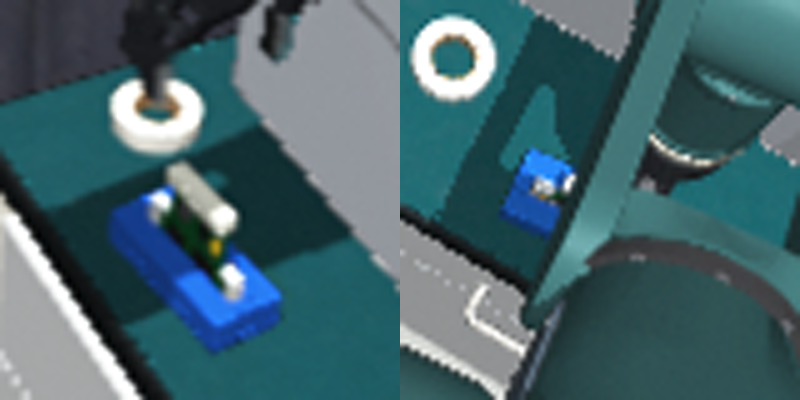

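>>> {"op": "carry_out", "data": {"motion": [0,0.0,-0.005,0.1,0.002,0,0.0,-0.005,0.143,0.002,0,0.0,-0.005,0.143,0.002,0,0.0,-0.005,0.143,0.002,0,0.0,-0.005,0.143,0.002]}}

```text
t: 2.3
tool_pos: [0.4762, -0.1291, 0.0652]
tool_rot: [[0.402, 0.916, -0.0], [0.916, -0.402, 0.0], [0.0, -0.0, -1.0]]
wrist_force: [0.2, 0.4, -0.6]
grip_width: 1.001
grasp_force: 0.0
```

>>> {"op": "carry_out", "data": {"motion": [130,0,0,0,0,130,0,0,0,0,200,0,0,0,0,200,0,0,0,0,255,0,0,0,0,255,0,0,0,0,255,0,0,0,0], "force": 25}}

```text
t: 3.0
tool_pos: [0.4768, -0.1299, 0.0654]
tool_rot: [[0.403, 0.915, 0.001], [0.915, -0.403, -0.001], [-0.0, 0.002, -1.0]]
wrist_force: [1.0, -0.7, 5.3]
grip_width: 0.163
grasp_force: 25.1
```

```bash
python3 -c "
from h import *
to((.477,-.135,.064,-24)); print(manip.observe()['torque'],manip.observe()['grasp_force'])"
```

```text
t 3.00 pos [ 0.4768 -0.1299  0.0654] yaw -23.74 F [ 1.  -0.7  5.3] gw 0.163
[-0.0057  0.0027  0.0017] 0.0029
[-0.04634633 -0.16158309 -0.00056489] 25.130314528942108
```

>>> {"op": "carry_out", "data": {"motion": [255,0,0,-0.02,0,255,0,0,-0.05,0,255,0,0,-0.1,0,255,0,0,-0.16,0,255,0,0,-0.2,0,255,0,0,-0.2,0], "force": 50}}

```text
t: 3.6
tool_pos: [0.4786, -0.1306, 0.2291]
tool_rot: [[0.402, 0.915, 0.007], [0.915, -0.402, -0.003], [-0.0, 0.008, -1.0]]
wrist_force: [0.3, 0.4, -2.5]
grip_width: 0.154
grasp_force: 49.8
```

```bash
python3 -c "
from h import *
to((.501,.292,.23,-27.7))"
```

```text
t 3.60 pos [ 0.4786 -0.1306  0.2291] yaw -23.73 F [ 0.3  0.4 -2.5] gw 0.154
[ 0.4948 -0.1869 -0.0026] 0.0441
```

>>> {"op": "carry_out", "data": {"motion": [255,0.04,-0.015,-0.003,0.044,255,0.1,-0.037,-0.003,0.044,255,0.16,-0.06,-0.003,0.044,255,0.22,-0.083,-0.003,0.044,255,0.28,-0.106,-0.003,0.044,255,0.34,-0.128,-0.003,0.044,255,0.4,-0.151,-0.003,0.044,255,0.45,-0.17,-0.003,0.044]}}

```text
t: 4.4
tool_pos: [0.4948, 0.2556, 0.2252]
tool_rot: [[0.465, 0.886, -0.003], [0.886, -0.465, -0.002], [-0.003, -0.002, -1.0]]
wrist_force: [1.3, -0.3, -2.0]
grip_width: 0.159
grasp_force: 49.7
```

```bash
python3 -c "
from h import *
to((.501,.292,.23,-27.7))"
```

```text
t 4.40 pos [0.4948 0.2556 0.2252] yaw -27.69 F [ 1.3 -0.3 -2. ] gw 0.159
[ 0.0439 -0.0142 -0.0061] 0.0002
```

>>> {"op": "carry_out", "data": {"motion": [255,0.025,-0.009,0,0,255,0.044,-0.016,0,0,255,0.044,-0.016,0,0,255,0.044,-0.016,0,0,255,0.044,-0.016,0,0]}}

```text
t: 4.9
tool_pos: [0.5011, 0.2897, 0.2267]
tool_rot: [[0.466, 0.885, -0.001], [0.885, -0.466, -0.001], [-0.002, -0.001, -1.0]]
wrist_force: [-0.3, -0.1, -3.0]
grip_width: 0.153
grasp_force: 49.8
```

```bash
python3 - <<'E'
from h import *
o=[]
to((.501,.292,.23,-27.7))
for n in("scene","top"):
    c,K,p,R=shot(n); np.savez(f"pics/{n}2.npz",c=c,K=K,o=p,R=R)
    u,v=proj([.501,.292,.1],K,p,R)[0].astype(int); o.append(cv2.resize(c[v-40:v+40,u-40:u+40,::-1],None,fx=5,fy=5,interpolation=cv2.INTER_CUBIC)); print(n,u,v)
cv2.imwrite("pics/crop2.png",np.hstack(o)); to((.501,.292,.23,-27.7))
E
```

```text
t 4.90 pos [0.5011 0.2897 0.2267] yaw -27.76 F [-0.3 -0.1 -3. ] gw 0.153
[ 0.0025 -0.0015 -0.0041] -0.0007
scene 220 170
top 202 187
t 5.00 pos [0.5014 0.2898 0.2272] yaw -27.79 F [-0.1  0.6 -1.6] gw 0.153
[ 0.0022 -0.0017 -0.0036] -0.001
```

View pics/crop2.png

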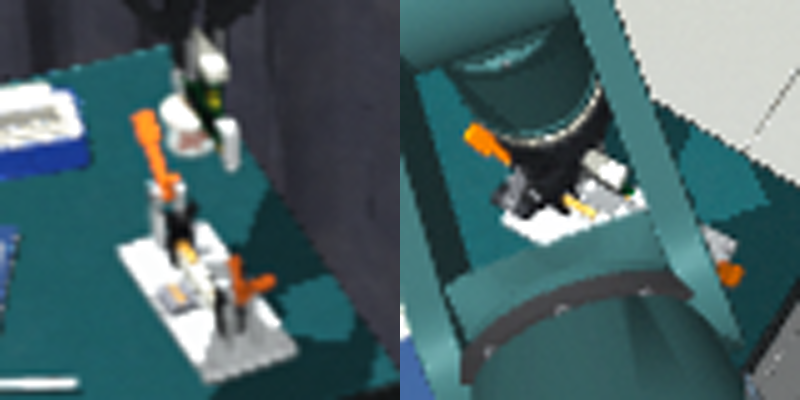

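```bash
python3 - <<'E'
from h import *
np.set_printoptions(precision=4,suppress=True)
s=np.load("pics/scene2.npz");S=(s["K"],s["o"],s["R"]);t=np.load("pics/top0.npz");T=(t["K"],t["o"],t["R"])
sp=lambda l,z:plane(np.array(l,float)/5-.4+[180,130],*S,z)
b=sp([(118,247),(208,382),(297,352)],.01)[:,:2]; print('base',b,np.linalg.norm(np.diff(b,axis=0),axis=1),'c',(b[0]+b[2])/2,np.degrees(np.arctan2(*(b[0]-b[1])[::-1])))
print('near shoulder top',sp([(231,120),(231,143)],.207))
print('bar ends',sp([(203,33),(217,68)],.252))
# expected pixel (crop) positions with board at tcp offset along board y = e
y=np.array([np.cos(np.radians(62.3)),np.sin(np.radians(62.3)),0]);x=np.array([y[1],-y[0],0]);c=np.array([.501,.290,.172])
C=lambda p:(proj(p,*S)-[180,130]+.4)*5
for e in(0,-.005): 
  q=c+e*y
  print(e,'shoulder top outer',C([q-.05*y+[0,0,.035]+k*x for k in(-.005,.005)]).round(),'bottom',C([q-.05*y+k*x for k in(-.005,.005)]).round(),'bar top',C([q+j*.032*y+k*x+[0,0,.08] for j in(-1,1) for k in(-.007,.007)]).round())
print('carrier predicted with top est',C([np.array([.5007,.2919,.01])+a*.087*y+k*.038*x for a,k in((1,-1),(-1,-1),(-1,1),(1,1))]).round())
print('lever pivots', C([np.array([.5007,.2919,.064])+a*.07*y for a in(1,-1)]).round(),'tips',C([np.array([.5007,.2919,.113])+a*.114*y for a in(1,-1)]).round())
print('top tips', ((proj([np.array([.5007,.2919,.113])+a*.114*y for a in(1,-1)],*T)-[165,160]+.4)*5).round())
im=s["c"][130:210,180:260,::-1]; cv2.imwrite("pics/crop3.png",cv2.resize(im[:,5:80],(600,600*80//75),interpolation=cv2.INTER_CUBIC)[:600])
E
```

```text
base [[0.505  0.3895]
 [0.4215 0.2297]
 [0.4886 0.1961]] [0.1803 0.075 ] c [0.4968 0.2928] 62.40143255185593
near shoulder top [[0.4869 0.2513 0.207 ]
 [0.465  0.234  0.207 ]]
bar ends [[0.5111 0.2946 0.252 ]
 [0.4826 0.2589 0.252 ]]
0 shoulder top outer [[223. 131.]
 [236. 127.]] bottom [[224. 169.]
 [237. 166.]] bar top [[208.  67.]
 [226.  62.]
 [173.  21.]
 [191.  17.]]
-0.005 shoulder top outer [[226. 134.]
 [238. 131.]] bottom [[227. 173.]
 [240. 169.]] bar top [[211.  70.]
 [229.  66.]
 [176.  25.]
 [193.  20.]]
carrier predicted with top est [[123. 247.]
 [209. 377.]
 [300. 348.]
 [209. 221.]]
lever pivots [[171. 193.]
 [244. 295.]] tips [[147. 113.]
 [267. 279.]]
top tips [[ 54.  65.]
 [320. 212.]]
```

View pics/crop3.png

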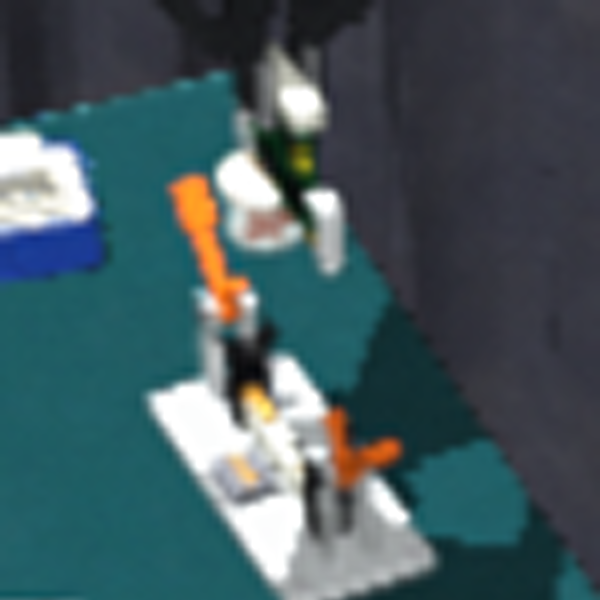

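>>> {"op": "carry_out", "data": {"motion": [255,0.003,-0.0036,0,0,255,0.003,-0.0036,0.04,0,255,0.003,-0.0036,0.08,0,255,0.003,-0.0036,0.115,0,255,0.003,-0.0036,0.122,0,255,0.003,-0.0036,0.122,0,255,0.003,-0.0036,0.122,0]}}

```text
t: 5.7
tool_pos: [0.501, 0.2949, 0.131]
tool_rot: [[0.465, 0.885, 0.002], [0.885, -0.465, 0.001], [0.001, 0.001, -1.0]]
wrist_force: [0.2, 0.3, -2.4]
grip_width: 0.149
grasp_force: 49.7
```

```bash
python3 - <<'E'
from h import *
to((.500,.2934,.09,-27.7))
c,K,p,R=shot("scene"); np.savez("pics/scene4.npz",c=c,K=K,o=p,R=R)
d,K2,p2,R2=shot("top")
f=lambda c,u,v:cv2.resize(c[v:v+60,u:u+50,::-1],None,fx=8,fy=10,interpolation=cv2.INTER_CUBIC)
cv2.imwrite("pics/crop4.png",np.hstack([f(c,192,145),f(d,178,165)]))
E
```

```text
t 5.70 pos [0.501  0.2949 0.131 ] yaw -27.71 F [ 0.2  0.3 -2.4] gw 0.149
[-0.0024 -0.0003  0.0513] -0.0001
```

View pics/crop4.png

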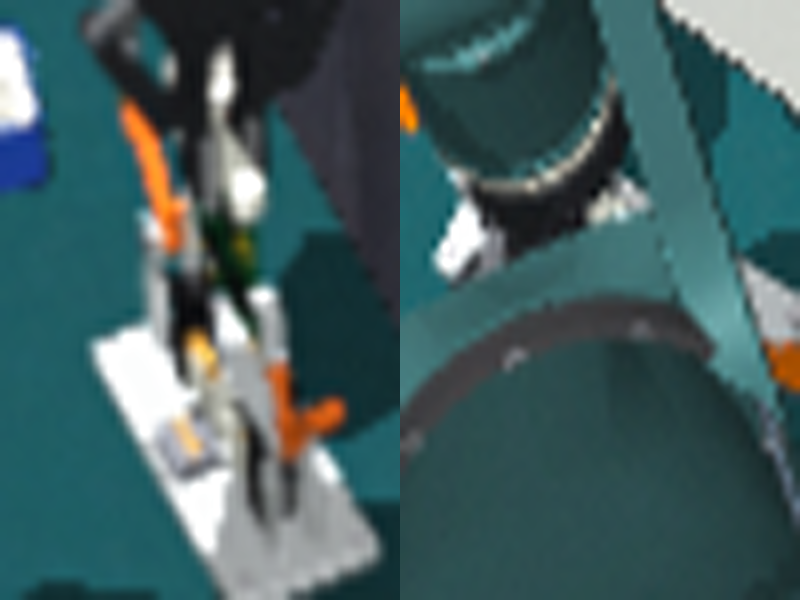

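>>> {"op": "carry_out", "data": {"motion": [255,-0.0015,0,0.008,0,255,-0.0015,0,0.014,0,255,-0.0015,0,0.02,0,255,-0.0015,0,0.02,0]}}

```text
t: 6.2
tool_pos: [0.4988, 0.2933, 0.1128]
tool_rot: [[0.465, 0.885, -0.002], [0.885, -0.465, -0.001], [-0.001, -0.001, -1.0]]
wrist_force: [-1.3, -0.1, -1.2]
grip_width: 0.156
grasp_force: 49.7
```

```bash
python3 -c "
from h import *
to((.500,.2934,.09,-27.7));s=manip.observe();print((s['tool_rot'].T@s['wrist_force']).round(2),s['tool_rot'].T@s['torque'])"
```

```text
t 6.20 pos [0.4988 0.2933 0.1128] yaw -27.70 F [-1.3 -0.1 -1.2] gw 0.156
[0.0009 0.0013 0.0285] 0.0
[-0.67 -1.11  1.21] [ 0.02995844 -0.01860481  0.02335944]
```

>>> {"op": "carry_out", "data": {"motion": [255,0,0,0.005,0,255,0,0,0.01,0,255,0,0,0.015,0,255,0,0,0.015,0]}}

```text
t: 6.6
tool_pos: [0.4987, 0.2937, 0.1008]
tool_rot: [[0.465, 0.885, -0.001], [0.885, -0.465, -0.0], [-0.001, -0.001, -1.0]]
wrist_force: [-1.3, 3.2, -3.0]
grip_width: 0.156
grasp_force: 49.8
```

```bash
python3 -c "
from h import *
to((.500,.2934,.09,-27.7));s=manip.observe();print((s['tool_rot'].T@s['wrist_force']).round(2),s['tool_rot'].T@s['torque'])"
```

```text
t 6.60 pos [0.4987 0.2937 0.1008] yaw -27.70 F [-1.3  3.2 -3. ] gw 0.156
[0.0004 0.0016 0.0136] 0.0
[ 2.26 -2.6   2.99] [ 0.61869947  0.15765959 -0.11344139]
```

>>> {"op": "carry_out", "data": {"motion": [255,0.0006,-0.001,0.0,0,255,0.0006,-0.001,0.004,0,255,0.0006,-0.001,0.007,0,255,0.0006,-0.001,0.007,0]}}

```text
t: 7.0
tool_pos: [0.4995, 0.295, 0.0964]
tool_rot: [[0.465, 0.885, 0.001], [0.885, -0.465, 0.001], [0.001, 0.0, -1.0]]
wrist_force: [-2.6, 3.7, 1.1]
grip_width: 0.153
grasp_force: 50.5
```

```bash
python3 -c "
from h import *
to((.500,.2934,.09,-27.7));s=manip.observe();print((s['tool_rot'].T@s['wrist_force']).round(2),s['tool_rot'].T@s['torque'])"
```

```text
t 7.00 pos [0.4995 0.295  0.0964] yaw -27.70 F [-2.6  3.7  1.1] gw 0.153
[-0.0014  0.0015  0.008 ] 0.0
[ 2.03 -4.04 -1.09] [ 0.72996964  0.04285932 -0.11664466]
```

>>> {"op": "carry_out", "data": {"motion": [255,0.0008,-0.0018,0.0,0,255,0.0008,-0.0018,0.002,0,255,0.0008,-0.0018,0.005,0,255,0.0008,-0.0018,0.005,0]}}

```text
t: 7.4
tool_pos: [0.4983, 0.2955, 0.0916]
tool_rot: [[0.465, 0.885, 0.0], [0.885, -0.465, -0.0], [-0.0, 0.0, -1.0]]
wrist_force: [0.5, 0.5, -1.8]
grip_width: 0.152
grasp_force: 50.1
```

```bash
python3 -c "
from h import *
to((.500,.2934,.09,-27.7));s=manip.observe();print((s['tool_rot'].T@s['wrist_force']).round(2),s['tool_rot'].T@s['torque'])"
```

```text
t 7.40 pos [0.4983 0.2955 0.0916] yaw -27.71 F [ 0.5  0.5 -1.8] gw 0.152
[-0.0013  0.0031  0.002 ] -0.0001
[0.69 0.15 1.83] [-0.08993298  0.16039032  0.017535  ]
```

>>> {"op": "carry_out", "data": {"motion": [255,0,0,0.002,0,255,0,0,0.004,0,255,0,0,0.004,0]}}

```text
t: 7.7
tool_pos: [0.498, 0.2956, 0.0886]
tool_rot: [[0.465, 0.885, -0.0], [0.885, -0.465, -0.0], [-0.0, -0.0, -1.0]]
wrist_force: [0.6, 0.1, -3.0]
grip_width: 0.155
grasp_force: 50.1
```

>>> {"op": "carry_out", "data": {"motion": [255,0,0,0.002,0,255,0,0,0.004,0,255,0,0,0.004,0]}}

```text
t: 8.0
tool_pos: [0.4983, 0.2957, 0.0861]
tool_rot: [[0.465, 0.885, 0.001], [0.885, -0.465, 0.0], [0.0, 0.0, -1.0]]
wrist_force: [-0.4, 0.4, 4.8]
grip_width: 0.155
grasp_force: 51.0
```

>>> {"op": "carry_out", "data": {"motion": [200,0,0,0,0,150,0,0,0,0,120,0,0,0,0,120,0,0,0,0,120,0,0,0,0]}}

```text
t: 8.5
tool_pos: [0.4979, 0.2956, 0.0856]
tool_rot: [[0.465, 0.885, -0.0], [0.885, -0.465, -0.0], [-0.0, -0.0, -1.0]]
wrist_force: [0.7, 0.7, -0.0]
grip_width: 0.53
grasp_force: 0.0
```

>>> {"op": "carry_out", "data": {"motion": [120,0,0,-0.02,0,120,0,0,-0.06,0,120,0,0,-0.11,0,120,0,0,-0.15,0,255,0,0,-0.18,0,255,0,0,-0.18,0,255,0,0,-0.18,0]}}

```text
t: 9.2
tool_pos: [0.498, 0.2957, 0.2299]
tool_rot: [[0.465, 0.885, 0.001], [0.885, -0.465, 0.0], [0.001, 0.001, -1.0]]
wrist_force: [-0.3, 0.2, 0.6]
grip_width: 0.021
grasp_force: 0.0
```

```bash
python3 - <<'E'
from h import *
np.set_printoptions(precision=4,suppress=True)
to((.500,.2934,.09,-27.7))
c,K,p,R=shot("scene")
f=cv2.resize(c[140:210,190:262,::-1],None,fx=8,fy=8,interpolation=cv2.INTER_CUBIC)
cv2.imwrite("pics/crop5.png",f)
y=np.array([np.cos(np.radians(62.3)),np.sin(np.radians(62.3)),0]);x=np.array([y[1],-y[0],0]);C=np.array([.498,.295,0])
P=lambda q:((proj(q,K,p,R)-[190,140]+.4)*8).round()
Z=np.array([0,0,1])
for v in(1.25,1.4): print(v,P([C+s*(.07+.066*np.sin(v-.575))*y+(.064+.066*np.cos(v-.575))*Z for s in(1,-1)]))
print('bar top',P([C+s*.032*y+.11*Z for s in(1,-1)]),'pivots',P([C+s*.07*y+.064*Z for s in(1,-1)]))
print('base',P([C+np.array([0,0,.01])+a*.087*y+k*.038*x for a,k in((1,-1),(-1,-1),(-1,1))]))
E
```

```text
t 9.20 pos [0.498  0.2957 0.2299] yaw -27.69 F [-0.3  0.2  0.6] gw 0.021
[-0.0015  0.0034  0.1748] 0.0001
1.25 [[148. 100.]
 [335. 359.]]
1.4 [[143. 103.]
 [342. 380.]]
bar top [[212. 197.]
 [266. 271.]] pivots [[186. 229.]
 [301. 393.]]
base [[108. 315.]
 [246. 523.]
 [392. 477.]]
```

View pics/crop5.png

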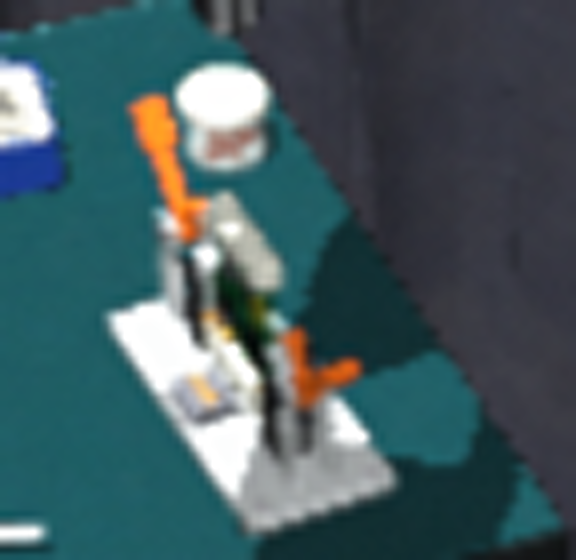

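```bash
python3 - <<'E'
from h import *
y=np.array([.465,.885,0]);C=np.array([.498,.2955,0])
to((*(C-.165*y)[:2],.2,-27.7),(*(C-.165*y)[:2],.104,-27.7))
E
```

```text
t 9.25 pos [0.4974 0.2953 0.2288] yaw -27.70 F [ 0.3 -0.2 -0.2] gw -0.001
[-0.2056  0.0005  0.0363] 0.0001
[-0.2055  0.0006  0.1563] 0.0001
```

>>> {"op": "carry_out", "data": {"motion": [255,-0.06,0,0,0,255,-0.12,0,0,0,255,-0.18,0,0.0,0,255,-0.206,0,0.03,0,255,-0.206,0,0.09,0,255,-0.206,0,0.14,0,255,-0.206,0,0.156,0,255,-0.206,0,0.156,0]}}

```text
t: 10.05
tool_pos: [0.4179, 0.1489, 0.1017]
tool_rot: [[0.465, 0.885, -0.008], [0.885, -0.465, -0.002], [-0.005, -0.006, -1.0]]
wrist_force: [0.9, -0.3, -0.2]
grip_width: -0.002
grasp_force: 0.0
```

>>> {"op": "carry_out", "data": {"motion": [255,0.01,0,0,0,255,0.02,0,0,0,255,0.03,0,0,0,255,0.04,0,0,0,255,0.042,0,0,0]}}

```text
t: 10.55
tool_pos: [0.4383, 0.1805, 0.1056]
tool_rot: [[0.464, 0.886, 0.002], [0.886, -0.464, 0.0], [0.001, 0.002, -1.0]]
wrist_force: [0.5, -1.8, 4.0]
grip_width: -0.002
grasp_force: 1.7
```

```bash
cat >> h.py <<'E'
def st(sg):
    y=np.array([.465,.885,0]);C=np.array([.498,.2955,0]);s=manip.observe();p=s["tool_pos"]-C
    print("t %.2f s %.4f x %.4f z %.4f Ftool"%(s["t"],sg*(p@y),p@[.885,-.465,0],p[2]),(s["tool_rot"].T@s["wrist_force"]).round(1))
E
python3 -c "
from h import *
st(-1)"
```

```text
t 10.55 s 0.1295 x 0.0006 z 0.1056 Ftool [-1.4  1.3 -4. ]
```

>>> {"op": "carry_out", "data": {"motion": [255,0.004,0,-0.004,0,255,0.008,0,-0.007,0,255,0.012,0,-0.009,0,255,0.016,0,-0.011,0]}}

```text
t: 10.95
tool_pos: [0.4414, 0.1888, 0.1137]
tool_rot: [[0.464, 0.886, -0.003], [0.886, -0.464, -0.004], [-0.005, -0.001, -1.0]]
wrist_force: [-3.9, -12.1, 7.7]
grip_width: -0.001
grasp_force: 7.2
```

```bash
python3 -c "
from h import *
st(-1)"
```

```text
t 10.95 s 0.1208 x -0.0005 z 0.1137 Ftool [-12.6   2.2  -7.7]
```

>>> {"op": "carry_out", "data": {"motion": [255,0.001,0,-0.003,0,255,0.004,0,-0.006,0,255,0.008,0,-0.008,0,255,0.012,0,-0.01,0]}}

```text
t: 11.35
tool_pos: [0.4479, 0.1998, 0.122]
tool_rot: [[0.465, 0.885, 0.001], [0.885, -0.465, 0.0], [0.001, 0.0, -1.0]]
wrist_force: [0.2, 0.2, -0.2]
grip_width: -0.0
grasp_force: 0.0
```

```bash
python3 -c "
from h import *
st(-1)"
```

```text
t 11.35 s 0.1080 x 0.0002 z 0.1220 Ftool [0.3 0.1 0.2]
```

```bash
cat >> h.py <<'E'
def levers():
    y=np.array([.465,.885,0]);C=np.array([.498,.2955,0])
    for n in("scene","top"):
        c,K,p,R=shot(n); m=cv2.inRange(cv2.cvtColor(c,cv2.COLOR_RGB2HSV),(4,150,100),(20,255,255))
        k,l,st_,ce=cv2.connectedComponentsWithStats(m)
        for i in range(1,k):
            if st_[i,4]>5 and 165<ce[i][0]<262 and 140<ce[i][1]<212: print(n,"bbox",st_[i],"c",ce[i].round(1))
        for v in(1.3,.9,.575,.3): print(v,proj([C+s*(.07+.066*np.sin(v-.575))*y+[0,0,.064+.066*np.cos(v-.575)] for s in(1,-1)],K,p,R).round(1).tolist())
E
python3 -c "
from h import *
levers()"
```

```text
scene bbox [207 152   8  18  57] c [210.2 159.2]
scene bbox [226 181   8  10  33] c [229.  185.5]
1.3 [[207.8, 152.2], [231.7, 185.3]]
0.9 [[209.9, 152.5], [229.0, 179.0]]
0.575 [[211.9, 154.7], [226.6, 175.0]]
0.3 [[213.8, 157.7], [224.7, 172.8]]
top bbox [176 172  15  12  52] c [181.9 177.2]
1.3 [[174.5, 173.2], [227.6, 202.7]]
0.9 [[179.0, 175.2], [221.9, 199.0]]
0.575 [[183.7, 177.7], [216.7, 196.1]]
0.3 [[188.0, 180.2], [212.6, 193.8]]
```

>>> {"op": "carry_out", "data": {"motion": [255,0,0,-0.015,0,255,-0.03,0,-0.015,0,255,-0.05,0,-0.015,0,255,-0.05,0,0.01,0,255,-0.05,0,0.032,0,255,-0.04,0,0.032,0,255,-0.032,0,0.032,0,255,-0.028,0,0.032,0]}}

```text
t: 12.25
tool_pos: [0.4384, 0.1803, 0.097]
tool_rot: [[0.465, 0.886, 0.002], [0.886, -0.465, 0.001], [0.001, 0.001, -1.0]]
wrist_force: [0.2, 0.5, -0.0]
grip_width: -0.003
grasp_force: 0.0
```

```bash
python3 -c "
from h import *
st(-1)"
```

```text
t 12.25 s 0.1296 x 0.0008 z 0.0970 Ftool [ 0.5 -0.   0. ]
```

>>> {"op": "carry_out", "data": {"motion": [255,0.003,0,0,0,255,0.006,0,-0.001,0,255,0.009,0,-0.003,0,255,0.012,0,-0.005,0]}}

```text
t: 12.65
tool_pos: [0.4409, 0.1865, 0.1003]
tool_rot: [[0.464, 0.886, -0.001], [0.886, -0.464, -0.003], [-0.003, 0.0, -1.0]]
wrist_force: [-0.4, -9.0, 3.3]
grip_width: 0.001
grasp_force: 4.3
```

```bash
python3 -c "
from h import *
st(-1)"
```

```text
t 12.65 s 0.1231 x 0.0001 z 0.1003 Ftool [-8.2  3.8 -3.3]
```

>>> {"op": "carry_out", "data": {"motion": [255,0.003,0,-0.003,0,255,0.006,0,-0.0055,0,255,0.01,0,-0.008,0,255,0.014,0,-0.01,0]}}

```text
t: 13.05
tool_pos: [0.4463, 0.1968, 0.1084]
tool_rot: [[0.464, 0.886, -0.001], [0.886, -0.464, -0.002], [-0.002, 0.0, -1.0]]
wrist_force: [-0.6, -7.1, 2.2]
grip_width: 0.003
grasp_force: 3.0
```

```bash
python3 -c "
from h import *
st(-1)"
```

```text
t 13.05 s 0.1114 x 0.0002 z 0.1084 Ftool [-6.6  2.7 -2.2]
```

>>> {"op": "carry_out", "data": {"motion": [255,0.005,0,-0.003,0,255,0.01,0,-0.006,0,255,0.015,0,-0.008,0,255,0.02,0,-0.01,0,255,0.025,0,-0.011,0]}}

```text
t: 13.55
tool_pos: [0.4554, 0.2156, 0.1168]
tool_rot: [[0.465, 0.885, -0.001], [0.885, -0.465, -0.001], [-0.001, -0.001, -1.0]]
wrist_force: [-2.3, -3.6, -3.1]
grip_width: 0.003
grasp_force: 1.9
```

```bash
python3 -c "
from h import *
st(-1)"
```

```text
t 13.55 s 0.0905 x -0.0005 z 0.1168 Ftool [-4.2 -0.3  3.2]
```

>>> {"op": "carry_out", "data": {"motion": [255,0.003,0,-0.001,0,255,0.006,0,-0.001,0,255,0.009,0,-0.001,0,255,0.012,0,-0.001,0]}}

```text
t: 13.95
tool_pos: [0.4599, 0.2241, 0.1178]
tool_rot: [[0.465, 0.885, -0.001], [0.885, -0.465, -0.0], [-0.001, -0.001, -1.0]]
wrist_force: [-4.1, -5.0, 3.2]
grip_width: -0.002
grasp_force: 3.2
```

```bash
python3 -c "
from h import *
st(-1)"
```

```text
t 13.95 s 0.0809 x -0.0005 z 0.1178 Ftool [-6.3 -1.3 -3.2]
```

>>> {"op": "carry_out", "data": {"motion": [255,0.002,0,0,0,255,0.004,0,0,0,255,0.006,0,0.0,0]}}

```text
t: 14.25
tool_pos: [0.4619, 0.2279, 0.1177]
tool_rot: [[0.465, 0.886, -0.002], [0.886, -0.465, -0.001], [-0.002, -0.001, -1.0]]
wrist_force: [-4.6, -5.6, 1.6]
grip_width: 0.0
grasp_force: 3.6
```

>>> {"op": "carry_out", "data": {"motion": [255,0.002,0,0,0,255,0.004,0,0.001,0]}}

```text
t: 14.45
tool_pos: [0.4635, 0.2308, 0.1171]
tool_rot: [[0.465, 0.886, -0.001], [0.886, -0.465, -0.001], [-0.002, -0.001, -1.0]]
wrist_force: [-6.0, -5.3, 7.7]
grip_width: 0.001
grasp_force: 4.2
```

```bash
python3 -c "
from h import *
st(-1)"
```

```text
t 14.45 s 0.0734 x -0.0005 z 0.1171 Ftool [-7.5 -2.8 -7.7]
```

>>> {"op": "carry_out", "data": {"motion": [255,0.001,0,0,0,255,0.002,0,0,0]}}

```text
t: 14.65
tool_pos: [0.4641, 0.232, 0.117]
tool_rot: [[0.465, 0.886, -0.002], [0.886, -0.465, -0.001], [-0.002, -0.001, -1.0]]
wrist_force: [-5.9, -6.6, 3.9]
grip_width: 0.001
grasp_force: 4.1
```

>>> {"op": "carry_out", "data": {"motion": [255,0.001,0,0,0,255,0.002,0,0,0]}}

```text
t: 14.85
tool_pos: [0.4646, 0.2332, 0.1169]
tool_rot: [[0.464, 0.886, -0.002], [0.886, -0.464, -0.002], [-0.003, -0.001, -1.0]]
wrist_force: [-4.8, -7.0, 2.8]
grip_width: 0.002
grasp_force: 4.3
```

```bash
python3 -c "
from h import *
st(-1)"
```

```text
t 14.85 s 0.0707 x -0.0006 z 0.1169 Ftool [-8.5 -1.  -2.8]
```

>>> {"op": "carry_out", "data": {"motion": [255,0.001,0,0,0,255,0.002,0,0,0]}}

```text
t: 15.05
tool_pos: [0.465, 0.2341, 0.1167]
tool_rot: [[0.464, 0.886, -0.003], [0.886, -0.464, -0.003], [-0.004, -0.001, -1.0]]
wrist_force: [-4.8, -9.2, 3.6]
grip_width: 0.002
grasp_force: 5.7
```

>>> {"op": "carry_out", "data": {"motion": [255,0.001,0,0,0,255,0.002,0,0,0]}}

```text
t: 15.25
tool_pos: [0.4653, 0.2347, 0.1166]
tool_rot: [[0.464, 0.886, -0.004], [0.886, -0.464, -0.004], [-0.006, -0.001, -1.0]]
wrist_force: [-6.2, -13.2, 6.0]
grip_width: 0.0
grasp_force: 7.4
```

>>> {"op": "carry_out", "data": {"motion": [255,0.001,0,0,0,255,0.002,0,0,0]}}

```text
t: 15.45
tool_pos: [0.4655, 0.2352, 0.1165]
tool_rot: [[0.464, 0.886, -0.005], [0.886, -0.464, -0.006], [-0.007, -0.002, -1.0]]
wrist_force: [-6.7, -16.4, 7.6]
grip_width: 0.002
grasp_force: 9.2
```

```bash
python3 -c "
from h import *
st(-1)"
```

```text
t 15.45 s 0.0685 x -0.0008 z 0.1165 Ftool [-17.7   1.6  -7.5]
```

>>> {"op": "carry_out", "data": {"motion": [255,-0.02,0,0,0,255,-0.04,0,0,0,255,-0.04,0,-0.05,0,255,-0.04,0,-0.11,0,255,0.02,0,-0.13,0,255,0.08,0,-0.13,0,255,0.14,0,-0.13,0,255,0.2,0,-0.13,0]}}

```text
t: 16.25
tool_pos: [0.5436, 0.3817, 0.2219]
tool_rot: [[0.465, 0.885, 0.002], [0.885, -0.465, 0.002], [0.003, 0.001, -1.0]]
wrist_force: [0.5, -0.7, 0.3]
grip_width: 0.001
grasp_force: 0.0
```

>>> {"op": "carry_out", "data": {"motion": [255,0.06,0,0,0,255,0.09,0,0,0,255,0.09,0,0,0,255,0.09,0,0.06,0,255,0.09,0,0.11,0,255,0.09,0,0.11,0]}}

```text
t: 16.85
tool_pos: [0.5715, 0.4401, 0.1267]
tool_rot: [[0.465, 0.885, -0.01], [0.885, -0.465, -0.006], [-0.01, -0.006, -1.0]]
wrist_force: [-1.6, -0.5, -1.2]
grip_width: -0.001
grasp_force: 0.0
```

```bash
python3 -c "
from h import *
st(1)
levers()"
```

```text
t 16.85 s 0.1621 x -0.0022 z 0.1267 Ftool [-1.2 -1.2  1.2]
scene bbox [207 152   9  18  63] c [210.6 159.9]
scene bbox [224 173   6  18  61] c [226.4 180.7]
1.3 [[207.8, 152.2], [231.7, 185.3]]
0.9 [[209.9, 152.5], [229.0, 179.0]]
0.575 [[211.9, 154.7], [226.6, 175.0]]
0.3 [[213.8, 157.7], [224.7, 172.8]]
top bbox [180 174  11  10  28] c [185.3 179.3]
top bbox [213 192   9   9  35] c [216.3 195.8]
1.3 [[174.5, 173.2], [227.6, 202.7]]
0.9 [[179.0, 175.2], [221.9, 199.0]]
0.575 [[183.7, 177.7], [216.7, 196.1]]
0.3 [[188.0, 180.2], [212.6, 193.8]]
```

>>> {"op": "carry_out", "data": {"motion": [255,0,0,0.02,0,255,0,0,0.04,0,255,-0.015,0,0.04,0,255,-0.03,0,0.04,0,255,-0.038,0,0.04,0,255,-0.04,0,0.04,0]}}

```text
t: 17.55
tool_pos: [0.5605, 0.4143, 0.1016]
tool_rot: [[0.465, 0.885, 0.0], [0.885, -0.465, -0.0], [-0.0, 0.0, -1.0]]
wrist_force: [0.3, 0.1, 0.2]
grip_width: -0.002
grasp_force: 0.0
```

```bash
python3 -c "
from h import *
st(1)"
```

```text
t 17.55 s 0.1342 x 0.0001 z 0.1016 Ftool [ 0.3  0.3 -0.2]
```

>>> {"op": "carry_out", "data": {"motion": [255,0,0,0.006,0,255,-0.005,0,0.006,0,255,-0.009,0,0.006,0,255,-0.013,0,0.004,0,255,-0.017,0,0.001,0]}}

```text
t: 18.05
tool_pos: [0.5549, 0.404, 0.1002]
tool_rot: [[0.465, 0.885, 0.001], [0.885, -0.465, 0.001], [0.002, 0.0, -1.0]]
wrist_force: [1.0, 3.3, -2.6]
grip_width: -0.001
grasp_force: 1.8
```

```bash
python3 -c "
from h import *
st(1)"
```

```text
t 18.05 s 0.1225 x -0.0001 z 0.1002 Ftool [ 3.4 -0.6  2.6]
```

>>> {"op": "carry_out", "data": {"motion": [255,-0.003,0,-0.003,0,255,-0.007,0,-0.0055,0,255,-0.011,0,-0.008,0,255,-0.015,0,-0.01,0]}}

```text
t: 18.45
tool_pos: [0.5491, 0.3927, 0.1085]
tool_rot: [[0.465, 0.885, 0.001], [0.885, -0.465, 0.0], [0.001, 0.0, -1.0]]
wrist_force: [1.0, 3.3, -1.3]
grip_width: -0.001
grasp_force: 2.0
```

```bash
python3 -c "
from h import *
st(1)"
```

```text
t 18.45 s 0.1098 x 0.0000 z 0.1085 Ftool [ 3.4 -0.6  1.3]
```

>>> {"op": "carry_out", "data": {"motion": [255,-0.005,0,-0.003,0,255,-0.01,0,-0.006,0,255,-0.015,0,-0.008,0,255,-0.02,0,-0.01,0,255,-0.025,0,-0.011,0]}}

```text
t: 18.95
tool_pos: [0.5395, 0.3747, 0.117]
tool_rot: [[0.465, 0.885, -0.0], [0.885, -0.465, 0.0], [0.0, -0.0, -1.0]]
wrist_force: [2.3, 3.2, -3.6]
grip_width: -0.001
grasp_force: 1.9
```

>>> {"op": "carry_out", "data": {"motion": [255,-0.003,0,-0.001,0,255,-0.006,0,-0.001,0,255,-0.009,0,-0.001,0]}}

```text
t: 19.25
tool_pos: [0.5365, 0.3688, 0.118]
tool_rot: [[0.465, 0.885, 0.001], [0.885, -0.465, 0.001], [0.001, 0.0, -1.0]]
wrist_force: [2.3, 4.2, 0.2]
grip_width: 0.006
grasp_force: 2.3
```

```bash
python3 -c "
from h import *
st(1)"
```

```text
t 19.25 s 0.0828 x -0.0000 z 0.1180 Ftool [ 4.8  0.1 -0.2]
```

>>> {"op": "carry_out", "data": {"motion": [255,-0.002,0,0,0,255,-0.004,0,0,0,255,-0.006,0,0.0,0]}}

```text
t: 19.55
tool_pos: [0.5343, 0.3645, 0.118]
tool_rot: [[0.465, 0.885, 0.001], [0.885, -0.465, 0.0], [0.001, 0.0, -1.0]]
wrist_force: [1.6, 5.3, -0.4]
grip_width: -0.003
grasp_force: 2.6
```

>>> {"op": "carry_out", "data": {"motion": [255,-0.002,0,0,0,255,-0.004,0,0,0]}}

```text
t: 19.75
tool_pos: [0.533, 0.3621, 0.1178]
tool_rot: [[0.465, 0.885, 0.001], [0.885, -0.465, 0.001], [0.002, 0.0, -1.0]]
wrist_force: [2.2, 7.0, -1.9]
grip_width: 0.006
grasp_force: 3.2
```

>>> {"op": "carry_out", "data": {"motion": [255,-0.001,0,0,0,255,-0.002,0,0,0]}}

```text
t: 19.95
tool_pos: [0.5324, 0.3608, 0.1177]
tool_rot: [[0.465, 0.885, 0.001], [0.885, -0.465, 0.001], [0.002, 0.0, -1.0]]
wrist_force: [1.7, 6.4, -3.1]
grip_width: -0.002
grasp_force: 3.4
```

>>> {"op": "carry_out", "data": {"motion": [255,-0.001,0,0,0,255,-0.002,0,0,0]}}

```text
t: 20.15
tool_pos: [0.5317, 0.3595, 0.1176]
tool_rot: [[0.465, 0.885, 0.001], [0.885, -0.465, 0.002], [0.002, 0.0, -1.0]]
wrist_force: [2.8, 6.7, -3.6]
grip_width: -0.0
grasp_force: 3.4
```

```bash
python3 -c "
from h import *
st(1)"
```

```text
t 20.15 s 0.0723 x 0.0001 z 0.1176 Ftool [ 7.3 -0.6  3.6]
```

>>> {"op": "carry_out", "data": {"motion": [255,-0.001,0,0,0,255,-0.002,0,0,0]}}

```text
t: 20.35
tool_pos: [0.5311, 0.3582, 0.1176]
tool_rot: [[0.465, 0.885, 0.001], [0.885, -0.465, 0.002], [0.002, 0.0, -1.0]]
wrist_force: [3.7, 7.3, -3.7]
grip_width: -0.005
grasp_force: 3.6
```

>>> {"op": "carry_out", "data": {"motion": [255,-0.001,0,0,0,255,-0.002,0,0,0]}}

```text
t: 20.55
tool_pos: [0.5307, 0.3574, 0.1177]
tool_rot: [[0.465, 0.885, 0.002], [0.885, -0.465, 0.003], [0.004, 0.001, -1.0]]
wrist_force: [3.3, 9.7, -5.0]
grip_width: 0.0
grasp_force: 4.6
```

>>> {"op": "carry_out", "data": {"motion": [255,-0.001,0,0,0,255,-0.002,0,0,0]}}

```text
t: 20.75
tool_pos: [0.5306, 0.3569, 0.1179]
tool_rot: [[0.465, 0.885, 0.004], [0.885, -0.465, 0.005], [0.006, 0.001, -1.0]]
wrist_force: [4.5, 12.3, -4.7]
grip_width: -0.001
grasp_force: 5.7
```

>>> {"op": "carry_out", "data": {"motion": [255,-0.001,0,0,0,255,-0.002,0,0,0]}}

```text
t: 20.95
tool_pos: [0.5305, 0.3564, 0.1182]
tool_rot: [[0.465, 0.885, 0.005], [0.885, -0.465, 0.006], [0.008, 0.001, -1.0]]
wrist_force: [5.8, 15.1, -5.6]
grip_width: 0.004
grasp_force: 6.9
```

```bash
python3 -c "
from h import *
st(1)"
```

```text
t 20.95 s 0.0690 x 0.0004 z 0.1182 Ftool [16.  -1.9  5.7]
```

>>> {"op": "carry_out", "data": {"motion": [255,0.02,0,0,0,255,0.04,0,0,0,255,0.04,0,-0.05,0,255,0.04,0,-0.11,0,255,-0.02,0,-0.12,0,255,-0.08,0,-0.12,0,255,-0.14,0,-0.12,0,255,-0.2,0,-0.12,0]}}

```text
t: 21.75
tool_pos: [0.4513, 0.2086, 0.2133]
tool_rot: [[0.464, 0.886, -0.002], [0.886, -0.464, -0.003], [-0.003, -0.001, -1.0]]
wrist_force: [-0.1, -1.2, 0.4]
grip_width: 0.0
grasp_force: 0.0
```

>>> {"op": "carry_out", "data": {"motion": [255,-0.03,0,0,0,255,-0.04,0,0,0,255,-0.04,0,0.0,0,255,-0.04,0,0.05,0,255,-0.04,0,0.1,0,255,-0.04,0,0.118,0,255,-0.04,0,0.118,0]}}

```text
t: 22.45
tool_pos: [0.4376, 0.1833, 0.1169]
tool_rot: [[0.464, 0.886, -0.005], [0.886, -0.464, -0.001], [-0.004, -0.004, -1.0]]
wrist_force: [-0.6, 0.5, -0.2]
grip_width: 0.002
grasp_force: 0.0
```

```bash
python3 -c "
from h import *
st(-1)
levers()"
```

```text
t 22.45 s 0.1274 x -0.0013 z 0.1169 Ftool [ 0.2 -0.8  0.2]
scene bbox [212 157   5  15  38] c [213.6 162.7]
scene bbox [224 172   4   4  12] c [225.9 173.7]
scene bbox [224 181   6  10  29] c [227.1 185.7]
1.3 [[207.8, 152.2], [231.7, 185.3]]
0.9 [[209.9, 152.5], [229.0, 179.0]]
0.575 [[211.9, 154.7], [226.6, 175.0]]
0.3 [[213.8, 157.7], [224.7, 172.8]]
top bbox [186 178   9   9  25] c [189.8 182.2]
1.3 [[174.5, 173.2], [227.6, 202.7]]
0.9 [[179.0, 175.2], [221.9, 199.0]]
0.575 [[183.7, 177.7], [216.7, 196.1]]
0.3 [[188.0, 180.2], [212.6, 193.8]]
```

>>> {"op": "carry_out", "data": {"motion": [255,0.02,0,0,0,255,0.04,0,0,0,255,0.054,0,0,0,255,0.062,0,0,0,255,0.064,0,0,0,255,0.064,0,0,0]}}

```text
t: 23.15
tool_pos: [0.4626, 0.2285, 0.1193]
tool_rot: [[0.464, 0.886, -0.0], [0.886, -0.464, -0.0], [-0.0, -0.0, -1.0]]
wrist_force: [-1.0, 0.5, 0.2]
grip_width: 0.001
grasp_force: 0.0
```

```bash
python3 -c "
from h import *
st(-1)"
```

```text
t 23.15 s 0.0757 x -0.0002 z 0.1193 Ftool [-0.1 -1.1 -0.2]
```

>>> {"op": "carry_out", "data": {"motion": [255,0.003,0,0.001,0,255,0.006,0,0.002,0,255,0.007,0,0.002,0]}}

```text
t: 23.45
tool_pos: [0.4653, 0.2332, 0.1176]
tool_rot: [[0.465, 0.885, -0.0], [0.885, -0.465, -0.0], [-0.0, -0.0, -1.0]]
wrist_force: [-0.4, -0.6, -0.4]
grip_width: -0.003
grasp_force: 0.3
```

>>> {"op": "carry_out", "data": {"motion": [255,0.001,0,0,0,255,0.002,0,0,0,255,0.002,0,0,0]}}

```text
t: 23.75
tool_pos: [0.4653, 0.2334, 0.1175]
tool_rot: [[0.464, 0.886, -0.002], [0.886, -0.464, -0.002], [-0.003, -0.0, -1.0]]
wrist_force: [-0.3, -5.1, 1.5]
grip_width: -0.001
grasp_force: 2.8
```

>>> {"op": "carry_out", "data": {"motion": [255,0.001,0,0,0,255,0.002,0,0,0,255,0.002,0,0,0]}}

```text
t: 24.05
tool_pos: [0.4654, 0.2339, 0.1174]
tool_rot: [[0.464, 0.886, -0.003], [0.886, -0.464, -0.004], [-0.005, -0.001, -1.0]]
wrist_force: [-1.9, -8.9, 2.4]
grip_width: -0.0
grasp_force: 4.8
```

>>> {"op": "carry_out", "data": {"motion": [255,0.001,0,0,0,255,0.002,0,0,0,255,0.002,0,0,0]}}

```text
t: 24.35
tool_pos: [0.4656, 0.2344, 0.1173]
tool_rot: [[0.464, 0.886, -0.004], [0.886, -0.464, -0.006], [-0.007, -0.001, -1.0]]
wrist_force: [-2.5, -12.5, 5.2]
grip_width: 0.005
grasp_force: 6.6
```

>>> {"op": "carry_out", "data": {"motion": [255,0.001,0,0,0,255,0.002,0,0,0,255,0.002,0,0,0]}}

```text
t: 24.65
tool_pos: [0.4658, 0.2349, 0.1172]
tool_rot: [[0.463, 0.886, -0.005], [0.886, -0.463, -0.007], [-0.009, -0.001, -1.0]]
wrist_force: [-3.6, -15.7, 7.0]
grip_width: -0.001
grasp_force: 8.4
```

Firm stop confirmed at this end as well. Backing off, then a last look.

>>> {"op": "carry_out", "data": {"motion": [255,-0.02,0,0,0,255,-0.04,0,0,0,255,-0.04,0,-0.05,0,255,-0.04,0,-0.11,0,255,-0.08,0,-0.16,0,255,-0.08,0,-0.2,0,255,-0.08,0,-0.2,0,255,-0.08,0,-0.2,0]}}

```text
t: 25.45
tool_pos: [0.4386, 0.1821, 0.2783]
tool_rot: [[0.465, 0.885, 0.002], [0.885, -0.465, 0.001], [0.002, 0.001, -1.0]]
wrist_force: [0.3, 0.4, -1.0]
grip_width: 0.003
grasp_force: 0.0
```

```bash
python3 - <<'E'
from h import *
st(-1);levers()
c,K,p,R=shot("scene")
cv2.imwrite("pics/crop6.png",cv2.resize(c[140:215,180:270,::-1],None,fx=8,fy=8,interpolation=cv2.INTER_CUBIC))
E
```

```text
t 25.45 s 0.1280 x 0.0002 z 0.2783 Ftool [0.5 0.1 1. ]
scene bbox [212 157   5  15  40] c [213.6 163.2]
scene bbox [224 173   6  18  57] c [226.4 180.9]
1.3 [[207.8, 152.2], [231.7, 185.3]]
0.9 [[209.9, 152.5], [229.0, 179.0]]
0.575 [[211.9, 154.7], [226.6, 175.0]]
0.3 [[213.8, 157.7], [224.7, 172.8]]
top bbox [186 179   4   5   9] c [187.6 181.2]
top bbox [213 193   4   5  15] c [214.4 195.1]
1.3 [[174.5, 173.2], [227.6, 202.7]]
0.9 [[179.0, 175.2], [221.9, 199.0]]
0.575 [[183.7, 177.7], [216.7, 196.1]]
0.3 [[188.0, 180.2], [212.6, 193.8]]
```

View pics/crop6.png

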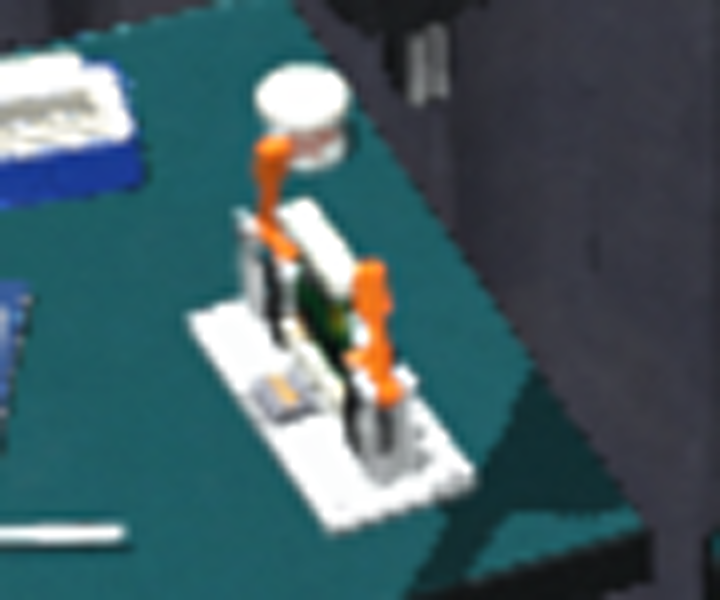

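The board sits upright in the carrier, with its grip bar running from about (300,205) to (350,285). Both levers are swung inward, with tips at about (272,145) and (370,268), and the arm is clear.

```bash
python3 -c "
from bench import manip
print(manip.job_done())"
```

```text
the job is handed in; nothing more can be done
None
```

The job is handed in: the board sits upright in the carrier with both levers pushed in to a firm stop (about 16–19 N of hand force at each end), and the arm was clear of everything at about 25 s; my first push on the near lever jammed and slipped off over its tip, so I repeated it.

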